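# Close up a coffee grinder and hold its spring dial at the third click

### The arm

A 7-joint arm with a two-finger parallel gripper is mounted at the origin on the work surface. World frame = base frame: x ahead of the robot, y to its left, z up, the work surface at z = 0. Lengths are in m, angles in rad, forces in N, time in s.
With the tool pointing down it reaches from about 0.35 to 0.9 m from the base axis. Payload 7.2 kg.
Tool frame: the origin (TCP) lies at the very end of the fingers, on their centre line; the grasp point (between the pads) lies 19 mm behind it (manip.pinch_z is the distance from the TCP to the grasp point, in m); z points along the fingers, y is the line along which they close (so a half turn about z gives the same grasp; the last joint's range is limited). The gripper opens to 85 mm and grips with 20 to 120 N. Pads are 22 mm wide; open, the fingers measure 114 mm over their backs; the gripper's body (76 mm by 85 mm) begins 54 mm behind the grasp point. The pads swing forward as they close: fully open they stand 13 mm farther back than shut.
Start: joints at [-1.198, 0.411, -0.013, 1.596, 0.006, 1.134, -0.082], TCP at [0.267, 0.565, 0.192] pointing down, gripper open.
Joint ranges: [-2.95, 2.95], [-0.29, 1.99], [-1.47, 1.44], [0.14, 2.54], [-1.03, 4.17], [0.13, 1.85], [-2.86, 2.86]. Speed limits (rad/s): [2.39, 2.39, 3.01, 3.01, 3.14, 3.14, 3.14].

### API

Orientations are given as a unit quaternion [x, y, z, w].
In Python, from workcell import manip, viewer, ticket gives the robot as it stands.
- The arm moves only by the tool arm_command, never from a script. Its argument "commands" is a list of rows, each a list of 3 entries, a list of its own where there are three numbers: the shift along the tool's x, y, z in mm, then the turn, a rotation vector about the tool's x, y, z in degrees, then the gripper's target within -1 to 1 (fully open at 1, half-way at 0, shut at -1). A call has exactly 5 rows; each row shifts and turns the commanded pose from where the row before left it, along the tool's axes as they then stand; what a row does not reach is not made up. A row lasts 1/10 s, in which the tool goes at most 50 mm and 8.59 degrees, less where a joint would pass 70% of its speed; a pose out of reach is approached as far as the arm can. A call with a gripper value outside its range is refused whole. The fingers move at their own pace and stop on an object; "newtons" is the grip in N (left out, the last holds). Time passes only in rows, so rows that do not move let the fingers close, or fill a call up. It gives the time, the measured TCP pose, the force, the opening and the grip force at its end, in the units of the state.
- manip.observe(): the state, without advancing time (a new reading comes with each control period).
- viewer.get_image(name): name is "scene" or "side" or "wrist"; returns a dict with "color" (480x640x3 uint8, blue, green, red), "range_z" (480x640 float32, m along the optical axis (not along the pixel's ray), 0 where there is no reading), "fx", "fy", "cx", "cy" (pixels), "world_to_cam" (4x4, takes a point from world to camera coordinates). Camera axes: x right, y down, z forward; pixel columns grow to the right and rows downward; lengths in m; the calibration is good to about 2 mm. The wrist camera is an equidistant fisheye: a pixel r from the principal point sees the ray r / f radians off the axis. A picture is of the moment at which its call begins.
- ticket.sign_off(): hands the job in; it is judged then, once.
The state is a dict: "clock": time; "joint_pos": joint angles; "dq": joint speeds; "joint_efforts": joint torques, N m; "ee_pos": TCP position; "tcp_rot": TCP orientation; "contact_force": force on the tool from outside, world axes, zero at the start; "moment": the same for the moment, N m; "width": finger opening in m; "grasp_force": force on a finger pad.
Only numpy, scipy, OpenCV 4.12 (cv2) and the standard library are available. Lean on these libraries where they do the work, as an engineer would, in place of code of your own. Each camera call takes 0.05 s, during which the arm holds its last target. There are 200 camera calls.

### The job

Close up the coffee grinder and purge its burrs: set the loose lid gently into the top of the hopper, level and fully down with no dropping, and push the grounds drawer fully home. Only once both are closed, turn the spring-return dial clockwise past its first two clicks to the third, and finish still holding it there against its spring with the fingers, because it snaps back to off if let go. Leave everything else on the counter where it stands.

Things in the scene. Friction and masses are not known exactly. Their poses are not given: they have to be found in the camera images.
- grinder: Low burr coffee grinder, fixed: black casing 170 mm deep (x), 290 mm wide (y), flat deck 125 mm above the counter. Origin: centre of its underside. Its -x side is the front and roughly faces the robot; seen from there the round open see-through hopper stands on the left (+y) of the deck, the dial on the right (-y), and the grounds drawer is in the front under the hopper.
- hopper_rim (a point): Centre of the hopper's open round mouth, at the height of its rim, 183 mm above the counter (58 mm above the deck). The smoke-coloured hopper is 110 mm across outside with a 3 mm wall, 104 mm across inside at the mouth, about 46 mm deep. Axes as the grinder's.
- lid: Loose round black hopper lid, about 100 g, right way up on the counter. Origin: centre of the plug's underside; z up. Plug 93 mm across (foot bevelled to 84), 10 mm deep; flange 116 mm across, 10 to 15 mm above the origin; round upright knob 28 mm across, 15 to 45 mm above it. Seated, the flange lies on the rim and the origin is 10 mm below point hopper_rim, with about 5 mm of play sideways.
- drawer (a joint): How far the grounds drawer stands out of the grinder towards its front (-x of the grinder), in m: 0 is fully home against its stop, at most 0.06. It slides with about 1.5 N of friction and stays where it is left.
- drawer_pull (a point): Centre of the front end face of the drawer's round pull knob (24 mm across, 10 mm long, on a thin neck along the grinder's x), 74 mm above the counter. Moves with the drawer; when home it is 30 mm in front of the casing (24 mm in front of the drawer's 120 x 86 mm steel front plate) and 77 mm to +y of the grinder's middle. Axes as the grinder's.
- dial_turn (a joint): Turn of the dial in rad, clockwise seen from above, about a vertical axis: 0 off, first click 0.35, second 0.70, third 1.05, solid stop 1.10. A spring always drives it back to 0 (0.06 N m at off, 0.11 N m at the third click); on the way into each click it stiffens and then eases, at most about 0.13 N m.
- dial: The dial's aluminium grip, turning with it: a round skirt 54 mm across, 8 mm high above the deck, and across it an upright flat-sided wing 50 mm long (its x), 12 mm thick (its y), 7 to 38 mm above the deck. Origin on the turning axis at deck height. At off its x axis is turned 0.525 rad anticlockwise (from above) from the grinder's x, at the third click 0.525 rad clockwise.
- dial_top (a point): Centre of the top of the dial's wing, on the turning axis, 38 mm above the deck (163 mm above the counter). Axes as body dial.
- tumbler: Black ceramic tumbler, 80 mm across the mouth, 105 mm high; not part of the job. Origin: centre of its underside.
- canister: Clear acrylic canister with a steel lid, 100 mm across, 139 mm high; not part of the job. Origin: centre of its underside.
- milk_jug: Steel milk jug, 86 mm across and 95 mm high, with a handle to its own +y reaching 68 mm from the axis; not part of the job. Origin: centre of its underside.
- tamper: Copper-toned steel tamper standing on its 58 mm base, 88 mm high; not part of the job. Origin: centre of its underside.
- scoop: Blue plastic coffee scoop, 48 mm bowl, 32 mm high, handle reaching 120 mm from the bowl's centre, lying in front of the grinder; not part of the job. Origin: centre of the underside of its bowl; the handle points along its x.
Things that resemble listed ones, but are neither listed nor needed, are in the scene too. What is shaped like the lid but white is not meant.

How it is judged:
By the outcome, as a careful person would: the job done as asked, in the order asked, and still so for the second after the job is handed in, while the arm keeps its last pose, push and grip.
It also fails if it takes over 70 s, if anything falls off the work surface, if the arm or the gripper's body presses on something with over 40 N, if the wrist force passes 120 N, or if a joint passes its speed limit or range.

## Working session

There is one attempt and no reset: what is moved stays moved. The work goes in short steps, Python scripts to look and compute and a tool call to move; the robot and the scene stay as the last step left them, time stands still between calls to the robot, and variables do not carry over. Pictures are saved under pics/ and viewed, at most 10 in all, crops included, and the job is handed in when it is done.

Besides the shell and the picture viewer there is one more tool, called after ">>>" as name(argument=value, ...) on one line, values as JSON. arm_command: Moves the arm, as the interface text tells. Its arguments: {"type":"object","properties":{"commands":{"type":"array"},"newtons":{"type":"number"}},"required":["commands"]}

```bash
mkdir -p pics; cat > h.py <<'E'
import numpy as np, cv2
from workcell import manip, viewer, ticket
from scipy.spatial.transform import Rotation as R
def world(im, mask=None):
    "world points for every pixel from range (pinhole)"
    v,u=np.indices(im["range_z"].shape); z=im["range_z"]
    p=np.stack([(u-im["cx"])/im["fx"]*z,(v-im["cy"])/im["fy"]*z,z],-1)
    T=np.linalg.inv(im["world_to_cam"]); return p@T[:3,:3].T+T[:3,3]
E
python3 - <<'E'
from h import *
a=viewer.get_image("scene");b=viewer.get_image("side")
for n,i in(("scene",a),("side",b)):
    cv2.imwrite(f"pics/{n}0.png",i["color"]); T=np.linalg.inv(i["world_to_cam"]); print(n,T[:3,3].round(3),T[:3,2].round(2),i["fx"])
    np.savez(f"{n}0.npz",w=world(i),c=i["color"],rz=i["range_z"])
print(manip.observe(), [x for x in dir(manip) if x[0]!='_'])
E
```

```text
scene [1.197 0.324 1.144] [-0.53 -0.19 -0.82] 485.18426470899976
side [ 0.476 -0.832  0.802] [ 0.08  0.8  -0.59] 444.8007353391717
{'clock': 0.1, 'joint_pos': array([-1.19819362,  0.41182051, -0.01269344,  1.59697959,  0.00560363,
        1.13431117, -0.08220361]), 'dq': array([ 6.35695117e-05, -2.01528437e-03, -5.53072627e-05, -4.19431900e-03,
        7.55793834e-06, -2.25225987e-04,  2.04400190e-03]), 'joint_efforts': array([ 2.13065076e-03, -6.01826978e+01,  6.83918428e-01, -3.00090301e+01,
        1.40063636e-02,  6.42089275e-03,  5.48268281e-05]), 'ee_pos': array([0.26649535, 0.56476347, 0.19132906]), 'tcp_rot': array([ 2.18618684e-01,  9.75810085e-01, -7.34027127e-04, -1.05152065e-04]), 'contact_force': array([-0.63338666,  0.22965837,  0.50894836]), 'moment': array([ 0.01767461, -0.02788958, -0.00019747]), 'grasp_force': 0.0, 'width': 0.08524841895142346} ['MotionError', 'observe', 'pinch_z']
```

View pics/scene0.png

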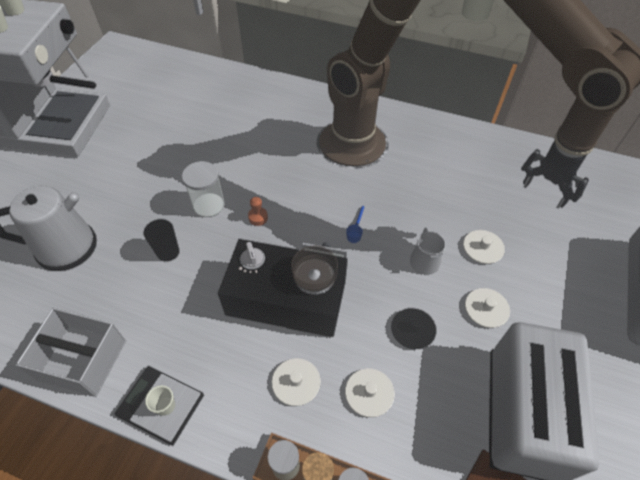

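View pics/side0.png

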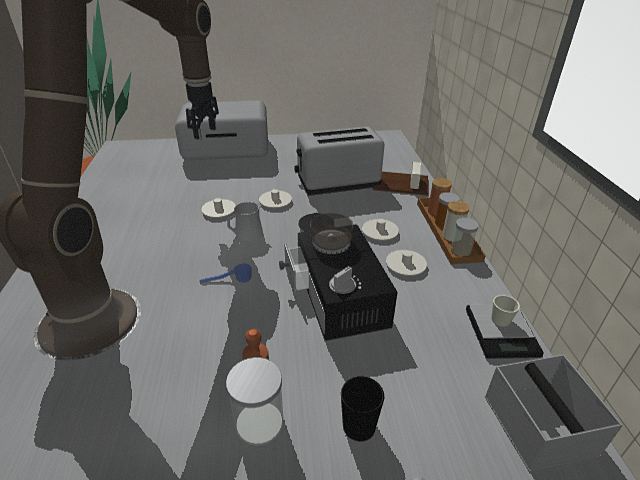

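The scene view shows the grinder around (285,285), with the hopper at (315,272) and the dial at (252,260). A black disc lies at (413,328), with four white lookalikes at (484,247), (487,308), (296,382) and (370,392). The black disc is the lid candidate, so I'll enlarge it and measure it along with the grinder.

```bash
python3 - <<'E'
from h import *
s=np.load("scene0.npz");d=np.load("side0.npz")
c1=cv2.resize(s["c"][215:355,210:450],(800,467),interpolation=3)
cv2.imwrite("pics/crop1.png",cv2.convertScaleAbs(c1,alpha=1.6,beta=20))
c2=cv2.resize(d["c"][195:345,270:410],(560,600),interpolation=3)
cv2.imwrite("pics/crop2.png",cv2.convertScaleAbs(c2,alpha=1.6,beta=20))
for n,q in(("scene",s),("side",d)):
    w=q["w"];z=w[...,2]; ok=q["rz"]>0
    def cl(lo,hi,box,name):
        m=ok&(z>lo)&(z<hi)&(w[...,0]>box[0])&(w[...,0]<box[1])&(w[...,1]>box[2])&(w[...,1]<box[3])
        p=w[m].astype(np.float32)
        if len(p)<8: print(n,name,len(p));return
        r=cv2.minAreaRect(p[:,:2]); print(n,name,len(p),np.round(r[0],4),np.round(r[1],4),round(r[2],1),"med",np.median(p,0).round(3),(p.max(0)).round(3),p.min(0).round(3))
    if n=="scene":
        for u,v in((413,328),(315,272),(252,262),(285,310),(320,248),(427,252),(355,235)): print(u,v,w[v,u].round(3))
    g=(0.3,.8,-.3,.25)
    cl(.118,.132,g,"deck"); cl(.155,.17,g,"dialtop");cl(.176,.19,g,"rim");
    cl(.02,.06,(.5,.8,.1,.35),"lid")
    cl(.006,.02,(.5,.72,.1,.35),"flange")
E
```

```text
413 328 [0.617 0.363 0.032]
315 272 [0.618 0.101 0.151]
252 262 [ 0.641 -0.057  0.142]
285 310 [0.718 0.062 0.107]
320 248 [0.563 0.093 0.173]
427 252 [0.356 0.343 0.002]
355 235 [0.371 0.131 0.002]Traceback (most recent call last):
  File "<stdin>", line 17, in <module>
  File "<stdin>", line 13, in cl
cv2.error: OpenCV(4.12.0) /io/opencv/modules/imgproc/src/convhull.cpp:143: error: (-215:Assertion failed) total >= 0 && (depth == CV_32F || depth == CV_32S) in function 'convexHull'
```

View pics/crop1.png

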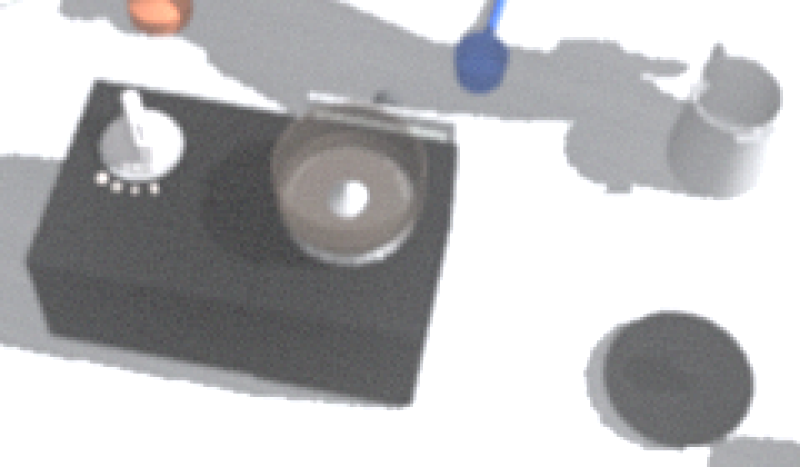

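View pics/crop2.png

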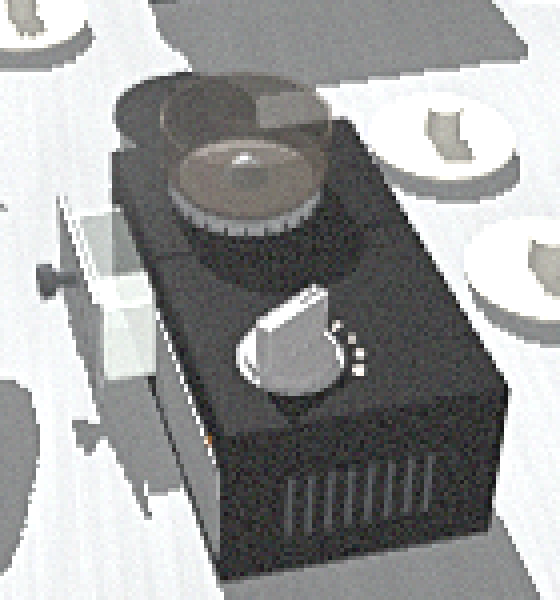

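The crops show the black disc at scene px (413,328). It is the only black one, has a knob, and its depth there is 32 mm above the counter. The four lid-shaped ones are white and the tumbler is a cup, so the black disc is the lid. The drawer is clearly standing out, and the dial wing is at off.

```bash
cat >> h.py <<'E'
def cl(w,lo,hi,box,name,extra=True):
    z=w[...,2]
    m=(z>lo)&(z<hi)&(w[...,0]>box[0])&(w[...,0]<box[1])&(w[...,1]>box[2])&(w[...,1]<box[3])&extra
    p=np.ascontiguousarray(w[m].astype(np.float32))
    if len(p)<8: print(name,len(p));return p
    r=cv2.minAreaRect(np.ascontiguousarray(p[:,:2])); print(name,len(p),"rect",np.round(r[0],4),np.round(r[1],4),round(r[2],1),"med",np.median(p,0).round(3),p.min(0).round(3),p.max(0).round(3))
    return p
E
python3 - <<'E'
from h import *
for n in("scene","side"):
    q=np.load(n+"0.npz");w=q["w"];ok=q["rz"]>0;c=q["c"];dark=(c.max(-1)<70)&ok
    g=(.45,.8,-.2,.22); print(n)
    cl(w,.119,.131,g,"deck",dark); cl(w,.152,.172,(.5,.75,-.15,.03),"dialtop",ok); cl(w,.174,.192,g,"rim",ok)
    cl(w,.02,.06,(.5,.75,.25,.45),"knob",ok); cl(w,.008,.02,(.5,.75,.25,.45),"flange",dark)
    cl(w,.09,.125,(.4,.58,.0,.25),"drawer",ok); cl(w,.055,.09,(.4,.55,.0,.25),"pull",dark)
    cl(w,.07,.12,(.2,.5,.2,.45),"jug",ok); cl(w,.01,.05,(.2,.5,.05,.25),"scoop",ok);cl(w,.02,.1,(.4,.6,-.15,0),"tamper",ok)
E
```

```text
scene
deck 4596 rect [0.6395 0.026 ] [0.1689 0.2905] 8.0 med [0.671 0.008 0.125] [ 0.538 -0.125  0.119] [0.741 0.18  0.131]
dialtop 96 rect [ 0.6214 -0.067 ] [0.0504 0.012 ] 38.6 med [ 0.624 -0.065  0.163] [ 0.601 -0.085  0.152] [ 0.642 -0.049  0.166]
rim 318 rect [0.6164 0.0987] [0.1108 0.1069] 20.2 med [0.615 0.098 0.181] [0.561 0.043 0.174] [0.672 0.153 0.188]
knob 153 rect [0.6053 0.3792] [0.0889 0.0785] 15.0 med [0.61  0.365 0.043] [0.558 0.336 0.02 ] [0.657 0.418 0.05 ]
flange 1203 rect [0.6088 0.3641] [0.1095 0.111 ] 38.3 med [0.614 0.363 0.015] [0.552 0.308 0.008] [0.663 0.419 0.02 ]
drawer 224 rect [0.5367 0.0819] [0.0843 0.1632] 0.0 med [0.542 0.126 0.121] [0.495 0.    0.09 ] [0.579 0.164 0.125]
pull 3
jug 373 rect [0.3848 0.3423] [0.0814 0.0852] 72.5 med [0.374 0.342 0.086] [0.332 0.307 0.07 ] [0.433 0.382 0.1  ]
scoop 226 rect [0.3348 0.1335] [0.0461 0.1382] 84.1 med [0.363 0.126 0.022] [0.264 0.106 0.01 ] [0.404 0.152 0.04 ]
tamper 108 rect [ 0.4205 -0.141 ] [0.0179 0.0406] 88.4 med [ 0.419 -0.145  0.027] [ 0.4  -0.15  0.02] [ 0.441 -0.132  0.089]
side
deck 3679 rect [0.
[... 454 characters left out ...]
.049]
flange 169 rect [0.5684 0.3709] [0.1044 0.0392] 84.6 med [0.569 0.368 0.015] [0.548 0.319 0.009] [0.593 0.422 0.019]
drawer 401 rect [0.5387 0.0765] [0.0728 0.1594] 8.8 med [0.547 0.073 0.123] [0.493 0.    0.09 ] [0.579 0.16  0.125]
pull 74 rect [0.5112 0.0789] [0.0682 0.1389] 3.9 med [0.493 0.076 0.079] [0.477 0.012 0.056] [0.55 0.15 0.09]
jug 386 rect [0.3838 0.3383] [0.0986 0.0784] 60.8 med [0.385 0.332 0.084] [0.329 0.302 0.07 ] [0.433 0.387 0.098]
scoop 341 rect [0.3841 0.1273] [0.0493 0.2364] 85.3 med [0.368 0.121 0.021] [0.265 0.093 0.01 ] [0.5   0.152 0.049]
tamper 679 rect [ 0.5283 -0.1146] [0.202  0.1221] 47.4 med [ 0.569 -0.124  0.062] [ 0.417 -0.15   0.02 ] [ 0.6 -0.   0.1]
```

>>> arm_command(commands=[[[-40,-4,0],[0,0,0],1],[[-40,-4,0],[0,0,0],1],[[-40,-4,0],[0,0,0],1],[[-40,-4,0],[0,0,0],1],[[-40,-4,0],[0,0,0],1]], newtons=30)

```text
clock: 0.6
ee_pos: [0.4401, 0.4607, 0.1917]
tcp_rot: [0.219, 0.976, -0.0, -0.0]
contact_force: [0.5, 0.8, 0.3]
width: 0.0854
grasp_force: 0.0
```

>>> arm_command(commands=[[[-40,-4,0],[0,0,0],1],[[-40,-4,0],[0,0,0],1],[[-40,-4,0],[0,0,0],1],[[-40,-4,0],[0,0,0],1],[[-30,-2,0],[0,0,0],1]])

```text
clock: 1.1
ee_pos: [0.6053, 0.3618, 0.1915]
tcp_rot: [0.22, 0.976, -0.001, 0.0]
contact_force: [0.1, -0.1, 0.4]
width: 0.0854
grasp_force: 0.0
```

```bash
cat >> h.py <<'E'
def delta(p,yaw=None):
    "tool-frame shift (mm) and turn (deg) to TCP p, tool straight down with tool y at yaw deg (mod 180)"
    o=manip.observe(); r=R.from_quat(o["tcp_rot"]); d=r.inv().apply(np.array(p)-o["ee_pos"])*1e3
    y=r.apply([0,1,0]); cur=np.degrees(np.arctan2(y[1],y[0])); yw=np.radians(cur if yaw is None else yaw)
    T=R.from_matrix(np.array([[np.sin(yw),np.cos(yw),0],[-np.cos(yw),np.sin(yw),0],[0,0,-1]]))
    print("shift",d.round(1),"turn",(r.inv()*T).as_rotvec(degrees=True).round(2),"yaw",cur.round(1),"tcp",o["ee_pos"].round(4),"w",o["width"].round(4),"grip",o["grasp_force"],"F",o["contact_force"].round(1),"t",o["clock"],"q7",o["joint_pos"][6].round(2))
def wray(im,u,v,z):
    "wrist fisheye pixel -> world point on plane z"
    a=np.array([(u-im["cx"])/im["fx"],(v-im["cy"])/im["fy"]]); t=np.hypot(*a)
    d=np.r_[a/t*np.sin(t),np.cos(t)] if t>0 else np.array([0,0,1.])
    T=np.linalg.inv(im["world_to_cam"]); d=T[:3,:3]@d; o=T[:3,3]; return o+d*(z-o[2])/d[2]
E
python3 - <<'E'
from h import *
w=viewer.get_image("wrist"); cv2.imwrite("pics/wrist1.png",w["color"]); np.savez("w1.npz",c=w["color"],rz=w["range_z"])
delta([.605,.364,.19])
c=w["color"]; T=np.linalg.inv(w["world_to_cam"]); print(T[:3,3],w["fx"])
m=(cv2.GaussianBlur(c,(5,5),0).max(-1)<60).astype(np.uint8)
for k in cv2.findContours(m,0,2)[0]:
    if cv2.contourArea(k)>800:
        pts=np.array([wray(w,*q[0],.0125) for q in k]); (x,y),rr=cv2.minEnclosingCircle(pts[:,:2].astype(np.float32)); print(cv2.boundingRect(k),cv2.contourArea(k),x,y,rr)
E
```

```text
Traceback (most recent call last):
  File "h.py", line 20, in delta
    T=R.from_matrix(np.array([[np.sin(yw),np.cos(yw),0],[-np.cos(yw),np.sin(yw),0],[0,0,-1]]))
  File "scipy/spatial/transform/_rotation.pyx", line 1143, in scipy.spatial.transform._rotation.Rotation.from_matrix
ValueError: Non-positive determinant (left-handed or null coordinate frame) in rotation matrix 0: [[ 0.90130713  0.43318063  0.        ]
 [-0.43318063  0.90130713  0.        ]
 [ 0.          0.         -1.        ]].
```

View pics/wrist1.png

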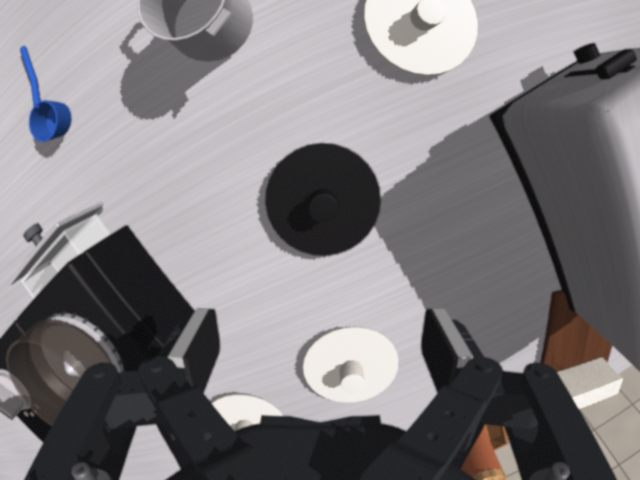

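The wrist view shows the black lid at (323,200), with its black knob standing up near (325,207). The white lookalikes are at (420,25) and (350,365).

```bash
sed -i 's/\[\[np.sin(yw),np.cos(yw),0\],\[-np.cos(yw),/[[-np.sin(yw),np.cos(yw),0],[np.cos(yw),/' h.py
python3 - <<'E'
from h import *
w=viewer.get_image("wrist"); c=w["color"]
m=(cv2.GaussianBlur(c,(5,5),0).max(-1)<75).astype(np.uint8); m[:,:250]=0;m[:,390:]=0;m[270:]=0
k=max(cv2.findContours(m,0,2)[0],key=cv2.contourArea)
pts=np.array([wray(w,*q[0],.0125)[:2] for q in k],np.float32)
print(cv2.boundingRect(k),cv2.minEnclosingCircle(pts),cv2.fitEllipse(pts))
v,u=np.nonzero(m); v0,u0=207,325
print("knob",wray(w,325,205,.045), w["range_z"][205,325], np.linalg.inv(w["world_to_cam"])[:3,3])
delta([.605,.364,.02])
E
```

```text
(267, 138, 116, 112) ((0.6042013764381409, 0.3642594516277313), 0.05798231065273285) ((0.6042385697364807, 0.3636978268623352), (0.11256754398345947, 0.11420580744743347), 166.6742401123047)
knob [0.60684053 0.36285102 0.045     ] 0.3358464 [0.53595013 0.39303248 0.37325913]Traceback (most recent call last):
  File "<stdin>", line 9, in <module>
  File "h.py", line 21, in delta
    print("shift",d.round(1),"turn",(r.inv()*T).as_rotvec(degrees=True).round(2),"yaw",cur.round(1),"tcp",o["ee_pos"].round(4),"w",o["width"].round(4),"grip",o["grasp_force"],"F",o["contact_force"].round(1),"t",o["clock"],"q7",o["joint_pos"][6].round(2))
                                                                                                                                   ^^^^^^^^^^^^^^^^
AttributeError: 'float' object has no attribute 'round'
```

>>> arm_command(commands=[[[2,1,40],[0,0,0],1],[[0,0,40],[0,0,0],1],[[0,0,40],[0,0,0],1],[[0,0,30],[0,0,0],1],[[0,0,10],[0,0,0],1]])

```text
clock: 1.7
ee_pos: [0.5985, 0.3655, 0.0277]
tcp_rot: [0.218, 0.976, -0.002, -0.003]
contact_force: [-0.3, -0.3, -0.0]
width: 0.0854
grasp_force: 0.0
```

>>> arm_command(commands=[[[0,0,5],[0,0,0],1],[[0,0,5],[0,0,0],1],[[0,0,0],[0,0,0],-1],[[0,0,0],[0,0,0],-1],[[0,0,0],[0,0,0],-1]])

```text
clock: 2.2
ee_pos: [0.6024, 0.3667, 0.0234]
tcp_rot: [0.219, 0.976, 0.001, 0.001]
contact_force: [1.2, 0.3, -0.0]
width: 0.044
grasp_force: 0.0
```

>>> arm_command(commands=[[[0,0,0],[0,0,0],-1],[[0,0,0],[0,0,0],-1],[[0,0,0],[0,0,0],-1],[[0,0,0],[0,0,0],-1],[[0,0,0],[0,0,0],-1]])

```text
clock: 2.7
ee_pos: [0.6018, 0.3662, 0.0221]
tcp_rot: [0.219, 0.976, -0.0, -0.0]
contact_force: [-0.1, -0.5, -0.1]
width: 0.0003
grasp_force: 0.0
```

```bash
sed -i 's/o\["width"\].round(4)/round(o["width"],4)/' h.py; python3 -c "
from h import *
delta([.605,.364,.26])"
```

```text
shift [  -3.9   -0.7 -237.9] turn [-0. -0. -0.] yaw 64.7 tcp [0.6018 0.3662 0.0221] w 0.0003 grip 0.0 F [-0.1 -0.5 -0.1] t 2.7 q7 0.56
```

```bash
python3 - <<'E'
from h import *
w=viewer.get_image("wrist"); s=viewer.get_image("side")
a=w["color"][150:450,150:500]; b=s["color"][130:290,240:400]
a=cv2.resize(a,(490,420));b=cv2.resize(b,(310,310),interpolation=3); b=cv2.copyMakeBorder(b,0,110,0,0,0)
cv2.imwrite("pics/chk.png",cv2.convertScaleAbs(np.hstack([a,b]),alpha=1.6,beta=20)); delta([.6,.36,.2])
E
```

```text
shift [  -1.    -6.4 -177.9] turn [-0. -0. -0.] yaw 64.7 tcp [0.6018 0.3662 0.0221] w -0.0004 grip 0.0 F [ 0.4  0.4 -0.5] t 2.8 q7 0.56
```

View pics/chk.png

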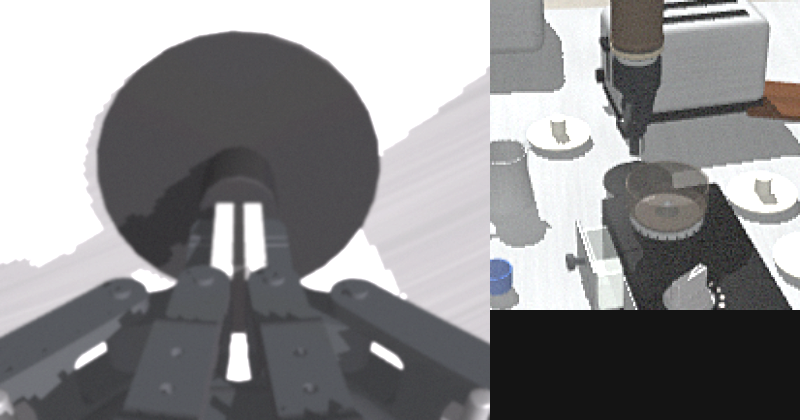

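The fingers shut just in front of the knob instead of around it: in the left crop the knob is at (240,165) and the fingertips at (240,205). I'll re-measure to see whether the lid slipped away.

```bash
python3 - <<'E'
from h import *
w=viewer.get_image("wrist"); c=w["color"]
T=np.linalg.inv(w["world_to_cam"]); print("cam",T[:3,3])
g=cv2.GaussianBlur(c,(5,5),0).max(-1); m=(g<75).astype(np.uint8); m[330:]=0
k=max(cv2.findContours(m,0,2)[0],key=cv2.contourArea)
p=np.array([q[0] for q in k if q[0][1]<300]); pts=np.array([wray(w,*q,.0125)[:2] for q in p],np.float32)
A=np.c_[2*pts,np.ones(len(pts))]; s=np.linalg.lstsq(A,(pts**2).sum(1),rcond=None)[0]; print("circle",s[:2],np.sqrt(s[2]+s[:2]@s[:2]),len(pts))
tcp=manip.observe()["ee_pos"]
q=w["world_to_cam"]@np.r_[tcp,1]; th=np.arctan2(np.hypot(q[0],q[1]),q[2]); ph=np.arctan2(q[1],q[0]); print("tcp px",w["cx"]+w["fx"]*th*np.cos(ph),w["cy"]+w["fy"]*th*np.sin(ph))
sc=viewer.get_image("scene"); W=world(sc); ok=sc["range_z"]>0
cl(W,.008,.02,(.5,.75,.25,.45),"flange",ok&(sc["color"].max(-1)<70))
delta([.6,.36,.2])
E
```

```text
cam [0.5282572  0.40056349 0.20446192]
circle [0.59413577 0.36919731] 0.04913313679940193 186
tcp px 320.805493834349 276.4431764815178
flange 1069 rect [0.6119 0.3617] [0.1095 0.1033] 71.5 med [0.618 0.359 0.015] [0.553 0.308 0.009] [0.663 0.418 0.02 ]
shift [  -1.    -6.4 -178. ] turn [-0. -0. -0.] yaw 64.7 tcp [0.6018 0.3663 0.022 ] w -0.0 grip 0.0 F [ 0.3 -0.2  0.2] t 2.9 q7 0.56
```

```bash
cat >> h.py <<'E'
def wpts(im):
    v,u=np.indices(im["range_z"].shape); x=(u-im["cx"])/im["fx"]; y=(v-im["cy"])/im["fy"]; t=np.hypot(x,y)+1e-9; z=im["range_z"]
    p=np.stack([x/t*np.tan(t)*z,y/t*np.tan(t)*z,z],-1); T=np.linalg.inv(im["world_to_cam"]); return p@T[:3,:3].T+T[:3,3]
E
python3 - <<'E'
from h import *
w=viewer.get_image("wrist"); W=wpts(w)
for v in list(range(170,345,8)): print(v,w["color"][v,321],W[v,321].round(4),W[v,310].round(4), W[v,300].round(4))
E
```

```text
170 [209 205 209] [0.5529 0.3894 0.0007] [5.503e-01 3.839e-01 5.000e-04] [5.480e-01 3.789e-01 2.000e-04]
178 [38 37 38] [0.555  0.3884 0.0146] [0.5523 0.3835 0.0168] [0.5503 0.3787 0.0154]
186 [39 37 37] [0.5586 0.3867 0.0158] [0.5563 0.3815 0.0148] [0.554  0.3769 0.0157]
194 [38 35 38] [0.5624 0.3849 0.0156] [0.56   0.3797 0.0155] [0.5579 0.375  0.0151]
202 [38 36 38] [0.5664 0.383  0.0152] [0.564  0.3778 0.0148] [0.5616 0.3732 0.0159]
210 [39 37 38] [0.5701 0.3813 0.016 ] [0.5283 0.4006 0.2045] [0.5656 0.3712 0.015 ]
218 [37 38 39] [0.5742 0.3793 0.0149] [0.5718 0.3741 0.0148] [0.5694 0.3694 0.0157]
226 [36 35 37] [0.5779 0.3776 0.0163] [0.5756 0.3723 0.0155] [0.5736 0.3673 0.0143]
234 [38 37 38] [0.5822 0.3756 0.0153] [0.5796 0.3703 0.0155] [0.5776 0.3653 0.0146]
242 [37 37 38] [0.5862 0.3737 0.0154] [0.5837 0.3684 0.0154] [0.5814 0.3635 0.0155]
250 [35 35 36] [0.5905 0.3717 0.0149] [0.5877 0.3665 0.0158] [0.5855 0.3615 0.0155]
258 [30 28 30] [0.5916 0.3712 0.0239] [0.5903 0.3653 0.0204] [0.5891 0.3598 0.0171]
266 [27 25 27] [0.5921 0.3709 0.0334] [0.5901 0.3657 0.0324] [0.5913 0.3591 0.023 ]
274 [31 29 31] [0.5921 0.3709 0.0433] [0.5903 0.3659 0.0421] [0.5909 0.3599 0.0352]
282 [35 33 36] [0.5952 0.3694 0.0448] [0.5923 0.3651 0.0467] [0.5915 0.3601 0.0437]
290 [36 34 35] [0.5989 0.3677 0.0452] [0.5967 0.363  0.0452] [0.5947 0.3586 0.0451]
298 [38 37 37] [0.5913 0.3712 0.0697] [0.5897 0.367  0.0691] [0.5984 0.3568 0.0454]
306 [36 36 37] [0.5915 0.3711 0.0762] [0.5897 0.3672 0.0761] [0.5915 0.3615 0.0687]
314 [37 36 37] [0.5925 0.3706 0.0804] [0.5894 0.3675 0.0831] [0.5919 0.3616 0.0748]
322 [38 37 39] [0.5918 0.3709 0.0877] [0.5899 0.3674 0.0882] [0.592  0.3619 0.0811]
330 [37 36 37] [0.5921 0.3708 0.0927] [0.5899 0.3676 0.0937] [0.5919 0.3623 0.0874]
338 [41 40 41] [0.5922 0.3707 0.0977] [0.5904 0.3675 0.0981] [0.5919 0.3626 0.0929]
```

```bash
python3 - <<'E'
from h import *
for n in("scene","side"):
    s=viewer.get_image(n);W=world(s);ok=s["range_z"]>0
    m=ok&(np.hypot(W[...,0]-.603,W[...,1]-.366)<.03)&(W[...,2]>.02)
    h,e=np.histogram(W[m][:,2],bins=np.arange(.02,.16,.006)); print(n,list(zip((e[:-1]*1e3).round().astype(int),h)))
    m&=(W[...,2]>.055)&(W[...,2]<.09); print(W[m].mean(0),W[m].min(0),W[m].max(0))
w=viewer.get_image("wrist");W=wpts(w);m=(w["range_z"]>0)&(np.hypot(W[...,0]-.603,W[...,1]-.366)<.02)&(W[...,2]>.05)&(W[...,2]<.1);print(W[m].min(0),W[m].max(0),m.sum())
r=R.from_quat(manip.observe()["tcp_rot"]); print(np.percentile(r.inv().apply(W[m]-manip.observe()["ee_pos"]),[0,2,50,98,100],axis=0).round(4))
E
```

```text
scene [(np.int64(20), np.int64(15)), (np.int64(26), np.int64(13)), (np.int64(32), np.int64(13)), (np.int64(38), np.int64(26)), (np.int64(44), np.int64(45)), (np.int64(50), np.int64(1)), (np.int64(56), np.int64(0)), (np.int64(62), np.int64(7)), (np.int64(68), np.int64(13)), (np.int64(74), np.int64(16)), (np.int64(80), np.int64(12)), (np.int64(86), np.int64(12)), (np.int64(92), np.int64(11)), (np.int64(98), np.int64(13)), (np.int64(104), np.int64(20)), (np.int64(110), np.int64(44)), (np.int64(116), np.int64(41)), (np.int64(122), np.int64(9)), (np.int64(128), np.int64(17)), (np.int64(134), np.int64(19)), (np.int64(140), np.int64(22)), (np.int64(146), np.int64(15)), (np.int64(152), np.int64(9))]
[0.61045985 0.36517135 0.07711414] [0.60067645 0.35104275 0.06371907] [0.61554367 0.38055664 0.08912088]
side [(np.int64(20), np.int64(0)), (np.int64(26), np.int64(1)), (np.int64(32), np.int64(0)), (np.int64(38), np.int64(10)), (np.int64(44), np.int64(16)), (np.int64(50), np.int64(0)), (np.int64(56), np.int64(1)), (np.int64(62), np.int64(8)), (np.int64(68), np.int64(13)), (np.int64(74), np.int64(12)), (np.int64(80), np.int64(11)), (np.int64(86), np.int64(16)), (np.int64(92), np.int64(10)), (np.int64(98), np.int64(3)), (np.int64(104), np.int64(11)), (np.int64(110), np.int64(7)), (np.int64(116), np.int64(11)), (np.int64(122), np.int64(8)), (np.int64(128), np.int64(13)), (np.int64(134), np.int64(15)), (np.int64(140), np.int64(13)), (np.int64(146), np.int64(10)), (np.int64(152), np.int64(11))]
[0.60106802 0.35721676 0.07712036] [0.58994952 0.34859394 0.05955433] [0.61380881 0.37113664 0.08990444]
[0.58801313 0.35592025 0.06590188] [0.61224564 0.3813747  0.0999995 ] 3218
[[-0.0113 -0.0142 -0.0779]
 [-0.0071 -0.0133 -0.0777]
 [ 0.0104 -0.0004 -0.0644]
 [ 0.0117  0.0125 -0.0459]
 [ 0.0121  0.0135 -0.0438]]
```

All three cameras agree that the shut fingertips really end at z≈0.064, while the reported TCP is 0.022. The true tips are therefore about 42 mm behind the reported TCP, with no sideways offset. The lid didn't move. I'll allow for this offset from here on and check the force on the way down.

>>> arm_command(commands=[[[-4,0,0],[0,0,0],1],[[0,0,0],[0,0,0],1],[[0,0,0],[0,0,0],1],[[0,0,0],[0,0,0],1],[[0,0,0],[0,0,0],1]])

```text
clock: 3.6
ee_pos: [0.6053, 0.3646, 0.0221]
tcp_rot: [0.219, 0.976, 0.0, -0.0]
contact_force: [-0.1, -0.2, 0.3]
width: 0.0721
grasp_force: 0.0
```

>>> arm_command(commands=[[[0,0,0],[0,0,0],1],[[0,0,10],[0,0,0],1],[[0,0,10],[0,0,0],1],[[0,0,5],[0,0,0],1],[[0,0,5],[0,0,0],1]])

```text
clock: 4.1
ee_pos: [0.6049, 0.3643, -0.0092]
tcp_rot: [0.219, 0.976, -0.0, -0.0]
contact_force: [0.5, -0.2, 0.3]
width: 0.0859
grasp_force: 0.0
```

>>> arm_command(commands=[[[0,0,3],[0,0,0],1],[[0,0,3],[0,0,0],1],[[0,0,2],[0,0,0],1],[[0,0,2],[0,0,0],1],[[0,0,0],[0,0,0],1]])

```text
clock: 4.6
ee_pos: [0.6053, 0.3645, -0.0181]
tcp_rot: [0.219, 0.976, -0.0, -0.0]
contact_force: [-0.7, 0.3, -0.1]
width: 0.0858
grasp_force: 0.0
```

```bash
python3 - <<'E'
from h import *
w=viewer.get_image("wrist");W=wpts(w);o=manip.observe();r=R.from_quat(o["tcp_rot"])
L=r.inv().apply((W-o["ee_pos"]).reshape(-1,3)).reshape(W.shape)
m=(w["range_z"]>0)&(abs(L[...,0])<.02)&(abs(L[...,1])>.03)&(abs(L[...,1])<.07)&(W[...,2]>.01)&(W[...,2]<.1)
h,e=np.histogram(W[m][:,2],bins=np.arange(.01,.1,.005)); print(list(zip((e[:-1]*1e3).round().astype(int).tolist(),h.tolist())))
delta([.605,.364,-.02])
E
```

```text
[(10, 1135), (15, 6153), (20, 0), (25, 0), (30, 14), (35, 353), (40, 643), (45, 765), (50, 820), (55, 893), (60, 985), (65, 837), (70, 914), (75, 708), (80, 1812), (85, 4536), (90, 2947)]
shift [ 0.1 -0.7  2.1] turn [ 0. -0.  0.] yaw 64.7 tcp [ 0.6054  0.3646 -0.0179] w 0.0854 grip 0.0 F [-0.7  0.   0.1] t 4.65 q7 0.57
```

>>> arm_command(commands=[[[0,-1,3],[0,0,0],1],[[0,0,0],[0,0,0],-1],[[0,0,0],[0,0,0],-1],[[0,0,0],[0,0,0],-1],[[0,0,0],[0,0,0],-1]], newtons=30)

```text
clock: 5.15
ee_pos: [0.6051, 0.3637, -0.0208]
tcp_rot: [0.219, 0.976, 0.0, 0.0]
contact_force: [-0.3, 2.0, 0.5]
width: 0.0279
grasp_force: 0.1
```

>>> arm_command(commands=[[[0,0,0],[0,0,0],-1],[[0,0,0],[0,0,0],-1],[[0,0,0],[0,0,0],-1],[[0,0,-3],[0,0,0],-1],[[0,0,-5],[0,0,0],-1]])

```text
clock: 5.65
ee_pos: [0.6045, 0.3633, -0.0133]
tcp_rot: [0.219, 0.976, -0.0, -0.0]
contact_force: [0.1, 0.8, -0.6]
width: 0.0272
grasp_force: 29.6
```

>>> arm_command(commands=[[[0,0,-30],[0,0,0],-1],[[0,0,-45],[0,0,0],-1],[[0,0,-45],[0,0,0],-1],[[0,0,-45],[0,0,0],-1],[[0,0,-45],[0,0,0],-1]])

```text
clock: 6.15
ee_pos: [0.6047, 0.3634, 0.1993]
tcp_rot: [0.219, 0.976, 0.0, 0.0]
contact_force: [1.2, 0.8, -0.7]
width: 0.0271
grasp_force: 29.7
```

>>> arm_command(commands=[[[0,0,0],[0,0,0],-1],[[-5,-15,0],[0,0,0],-1],[[-5,-20,0],[0,0,0],-1],[[0,0,0],[0,0,0],-1],[[0,0,0],[0,0,0],-1]])

```text
clock: 6.65
ee_pos: [0.5986, 0.3261, 0.1959]
tcp_rot: [0.219, 0.976, -0.001, -0.001]
contact_force: [0.3, -0.1, -1.6]
width: 0.0271
grasp_force: 29.8
```

```bash
python3 - <<'E'
from h import *
w=viewer.get_image("wrist");W=wpts(w);o=manip.observe();r=R.from_quat(o["tcp_rot"])
L=r.inv().apply((W-o["ee_pos"]).reshape(-1,3)).reshape(W.shape)
m=(w["range_z"]>0)&(W[...,2]>o["ee_pos"][2]+.025)&(W[...,2]<o["ee_pos"][2]+.042)&(np.hypot(L[...,0],L[...,1])<.08)
p=L[m]; print(len(p),p.min(0),p.max(0)); A=np.c_[p[:,:2],np.ones(len(p))]; print("tilt",np.linalg.lstsq(A,p[:,2],rcond=None)[0])
e=np.array([q for a in np.arange(-60,60,4) for q in [p[(abs(np.degrees(np.arctan2(p[:,1],p[:,0]))-a)<2)]] if len(q)>5 for q in [q[np.argmax(np.hypot(q[:,0],q[:,1]))]]])
s=np.linalg.lstsq(np.c_[2*e[:,:2],np.ones(len(e))],(e[:,:2]**2).sum(1),rcond=None)[0]; print("lid centre in tool",s[:2],np.sqrt(s[2]+s[:2]@s[:2]))
delta([.615,.0977,.20])
E
```

```text
31504 [-0.05725792 -0.05942261 -0.04199019] [ 0.05871435  0.05641434 -0.03202483]
tilt [ 0.00094271  0.00143961 -0.0361415 ]
lid centre in tool [ 0.0013024  -0.00140972] 0.05740270039043741
shift [-112.9 -200.5   -3.8] turn [-0.07 -0.07 -0.  ] yaw 64.7 tcp [0.5985 0.3272 0.196 ] w 0.0268 grip 29.823238849639893 F [ 0.2 -0.2 -0.7] t 6.7 q7 0.6
```

>>> arm_command(commands=[[[-11,-20,0],[0,0,0],-1],[[-11,-20,0],[0,0,0],-1],[[-11,-20,0],[0,0,0],-1],[[-11,-20,0],[0,0,0],-1],[[-11,-20,0],[0,0,0],-1]])

```text
clock: 7.2
ee_pos: [0.6058, 0.2137, 0.1963]
tcp_rot: [0.218, 0.976, -0.0, -0.001]
contact_force: [-0.4, -0.1, -1.3]
width: 0.0269
grasp_force: 29.8
```

>>> arm_command(commands=[[[-11,-20,0],[0,0,0],-1],[[-11,-20,0],[0,0,0],-1],[[-11,-20,0],[0,0,0],-1],[[-11,-20,0],[0,0,0],-1],[[-11,-20,0],[0,0,0],-1]])

```text
clock: 7.7
ee_pos: [0.613, 0.0998, 0.1964]
tcp_rot: [0.218, 0.976, -0.0, -0.001]
contact_force: [0.4, 0.4, -0.6]
width: 0.0272
grasp_force: 29.8
```

>>> arm_command(commands=[[[-4,1,0],[0,0,0],-1],[[0,0,0],[0,0,0],-1],[[0,0,0],[0,0,0],-1],[[0,0,0],[0,0,0],-1],[[0,0,0],[0,0,0],-1]])

```text
clock: 8.2
ee_pos: [0.6171, 0.1003, 0.1969]
tcp_rot: [0.218, 0.976, 0.0, -0.0]
contact_force: [-0.2, 0.8, -0.1]
width: 0.0273
grasp_force: 29.9
```

```bash
python3 - <<'E'
from h import *
for n in("scene","side"):
    q=viewer.get_image(n);W=world(q);ok=q["range_z"]>0
    cl(W,.222,.237,(.5,.75,-.02,.2),n+" flange",ok); 
    cl(W,.174,.190,(.5,.75,-.02,.2),n+" rim",ok)
w=viewer.get_image("wrist"); T=np.linalg.inv(w["world_to_cam"]); W=wpts(w)
m=(w["range_z"]>0)&(abs(W[...,2]-.181)<.006)&(np.hypot(W[...,0]-.615,W[...,1]-.098)<.08); p=W[m]; print(len(p))
if len(p)>30:
    s=np.linalg.lstsq(np.c_[2*p[:,:2],np.ones(len(p))],(p[:,:2]**2).sum(1),rcond=None)[0]; print("rim wrist",s[:2],np.sqrt(s[2]+s[:2]@s[:2]))
delta([.615,.0977,.152])
E
```

```text
scene flange 1086 rect [0.6258 0.1025] [0.0995 0.1151] 10.7 med [0.636 0.103 0.233] [0.573 0.043 0.227] [0.675 0.159 0.237]
scene rim 156 rect [0.6432 0.1082] [0.0548 0.1066] 18.7 med [0.659 0.117 0.181] [0.6   0.049 0.174] [0.672 0.153 0.188]
side flange 776 rect [0.6152 0.0977] [0.1146 0.1134] 8.0 med [0.611 0.086 0.233] [0.558 0.039 0.227] [0.673 0.152 0.237]
side rim 219 rect [0.6128 0.0874] [0.0923 0.1071] 83.9 med [0.607 0.059 0.18 ] [0.56  0.04  0.174] [0.669 0.137 0.186]
773
rim wrist [0.61374806 0.09845869] 0.05275697591933757
shift [ 1.2 -2.7 45.1] turn [ 0.01 -0.01  0.  ] yaw 64.8 tcp [0.6172 0.0996 0.1971] w 0.0266 grip 29.863473773002625 F [ 0.3  0.4 -0.6] t 8.35 q7 0.95
```

>>> arm_command(commands=[[[0,-2,10],[0,0,0],-1],[[0,0,10],[0,0,0],-1],[[0,0,8],[0,0,0],-1],[[0,0,4],[0,0,0],-1],[[0,0,3],[0,0,0],-1]])

```text
clock: 8.85
ee_pos: [0.6162, 0.0972, 0.1613]
tcp_rot: [0.219, 0.976, -0.0, -0.0]
contact_force: [-0.6, 0.1, -1.2]
width: 0.0268
grasp_force: 29.9
```

>>> arm_command(commands=[[[0,0,2],[0,0,0],-1],[[0,0,2],[0,0,0],-1],[[0,0,1],[0,0,0],-1],[[0,0,1],[0,0,0],-1],[[0,0,1],[0,0,0],-1]])

```text
clock: 9.35
ee_pos: [0.6166, 0.0974, 0.1552]
tcp_rot: [0.219, 0.976, 0.0, 0.0]
contact_force: [0.3, 0.0, -0.7]
width: 0.0268
grasp_force: 29.9
```

>>> arm_command(commands=[[[0,0,1],[0,0,0],-1],[[0,0,0.5],[0,0,0],-1],[[0,0,0.5],[0,0,0],-1],[[0,0,0.5],[0,0,0],-1],[[0,0,0],[0,0,0],-1]])

```text
clock: 9.85
ee_pos: [0.6164, 0.0973, 0.1525]
tcp_rot: [0.219, 0.976, -0.0, -0.0]
contact_force: [-0.1, 0.9, -1.0]
width: 0.0269
grasp_force: 29.9
```

>>> arm_command(commands=[[[0,0,0.5],[0,0,0],-1],[[0,0,0],[0,0,0],-1],[[0,0,0.5],[0,0,0],-1],[[0,0,0],[0,0,0],-1],[[0,0,0],[0,0,0],-1]])

```text
clock: 10.35
ee_pos: [0.6166, 0.0973, 0.1523]
tcp_rot: [0.219, 0.976, 0.0, 0.0]
contact_force: [-1.8, 0.1, 5.9]
width: 0.027
grasp_force: 30.3
```

>>> arm_command(commands=[[[0,0,0],[0,0,0],1],[[0,0,0],[0,0,0],1],[[0,0,0],[0,0,0],1],[[0,0,0],[0,0,0],1],[[0,0,0],[0,0,0],1]])

```text
clock: 10.85
ee_pos: [0.6164, 0.0973, 0.1515]
tcp_rot: [0.219, 0.976, -0.0, -0.0]
contact_force: [0.1, 0.4, -0.5]
width: 0.0853
grasp_force: 0.0
```

>>> arm_command(commands=[[[0,0,0],[0,0,0],1],[[0,0,-10],[0,0,0],1],[[0,0,-20],[0,0,0],1],[[0,0,-30],[0,0,0],1],[[0,0,-30],[0,0,0],1]])

```text
clock: 11.35
ee_pos: [0.6163, 0.0972, 0.2432]
tcp_rot: [0.219, 0.976, -0.0, -0.0]
contact_force: [0.7, 0.3, -0.7]
width: 0.0852
grasp_force: 0.0
```

>>> arm_command(commands=[[[40,0,0],[0,0,0],-1],[[40,0,0],[0,0,0],-1],[[40,0,0],[0,0,0],-1],[[30,0,0],[0,0,0],-1],[[20,0,0],[0,0,0],-1]])

```text
clock: 11.85
ee_pos: [0.4609, 0.171, 0.2427]
tcp_rot: [0.218, 0.976, 0.001, 0.0]
contact_force: [0.2, 0.7, -0.4]
width: 0.0125
grasp_force: 0.0
```

>>> arm_command(commands=[[[0,0,0],[0,0,-8.4],-1],[[0,0,0],[0,0,-8.4],-1],[[0,0,0],[0,0,-8.4],-1],[[0,0,0],[0,0,-8.3],-1],[[0,0,0],[0,0,0],-1]])

```text
clock: 12.35
ee_pos: [0.4629, 0.1698, 0.2424]
tcp_rot: [-0.073, 0.997, 0.0, 0.0]
contact_force: [0.4, 0.3, -1.0]
width: 0.0001
grasp_force: 0.0
```

```bash
python3 - <<'E'
from h import *
P=[]
for n in("scene","side"):
    q=viewer.get_image(n);W=world(q);ok=q["range_z"]>0; dark=q["color"].max(-1)<70
    p=cl(W,.180,.197,(.5,.75,-.02,.2),n+" flange",ok)
    if len(p)>50: print("tilt",np.linalg.lstsq(np.c_[p[:,:2]-p[:,:2].mean(0),np.ones(len(p))],p[:,2],rcond=None)[0].round(4))
    cl(W,.21,.23,(.55,.68,.06,.14),n+" knob",ok); cl(W,.152,.172,(.5,.75,-.15,.03),n+" dialtop",ok)
    c,s=np.cos(.143),np.sin(.143); g=W-[.637,.0247,0]; G=np.stack([c*g[...,0]+s*g[...,1],-s*g[...,0]+c*g[...,1],g[...,2]],-1)
    cl(G,.062,.086,(-.19,-.125,.05,.105),n+" pull(grinder)",ok); cl(G,.09,.122,(-.16,-.09,.02,.14),n+" plate",ok)
for gx in(-.19,-.13): delta([.637+c*gx-s*.077,.0247+s*gx+c*.077,.028],98.2)
cv2.imwrite("pics/s2.png",cv2.resize(q["color"][130:340,240:400],(457,600)))
E
```

```text
scene flange 1472 rect [0.6172 0.0979] [0.1167 0.1133] 19.9 med [0.623 0.102 0.188] [0.559 0.041 0.182] [0.675 0.155 0.197]
tilt [0.0011 0.0014 0.1882]
scene knob 110 rect [0.6179 0.0984] [0.0299 0.0231] 20.8 med [0.619 0.099 0.218] [0.602 0.085 0.211] [0.632 0.111 0.222]
scene dialtop 92 rect [ 0.6197 -0.0683] [0.053  0.0116] 38.7 med [ 0.624 -0.066  0.163] [ 0.6   -0.087  0.152] [ 0.643 -0.049  0.167]
scene pull(grinder) 20 rect [-0.1436  0.0783] [0.0208 0.0096] 86.9 med [-0.142  0.082  0.082] [-0.149  0.068  0.074] [-0.139  0.089  0.085]
scene plate 62 rect [-0.119   0.0784] [0.013  0.1162] 0.0 med [-0.121  0.115  0.097] [-0.126  0.02   0.09 ] [-0.113  0.136  0.105]
side flange 856 rect [0.6143 0.0954] [0.1147 0.1137] 83.4 med [0.609 0.085 0.188] [0.557 0.039 0.18 ] [0.672 0.154 0.197]
tilt [0.0018 0.0123 0.188 ]
side knob 81 rect [0.6151 0.0962] [0.0284 0.025 ] 38.7 med [0.614 0.092 0.217] [0.602 0.081 0.21 ] [0.628 0.11  0.22 ]
side dialtop 135 rect [ 0.6181 -0.07  ] [0.0515 0.0139] 38.5 med [ 0.617 -0.073  0.162] [ 0.597 -0.089  0.152] [ 0.64  -0.051  0.166]
side pull(grinder) 81 rect [-0.1378  0.0772] [0.0429 0.025 ] 90.0 med [-0.138  0.072  0.079] [-0.15   0.056  0.065] [-0.125  0.099  0.086]
side plate 74 rect [-0.1235  0.0787] [0.0055 0.1156] 0.0 med [-0.124  0.077  0.098] [-0.126  0.021  0.09 ] [-0.121  0.137  0.101]
shift [ 38.1 -91.6 214.1] turn [ 0.01  0.04 -0.22] yaw 98.0 tcp [0.4629 0.1698 0.2421] w 0.0 grip 0.0 F [-0.6  0.   0.4] t 12.45 q7 1.27
shift [-21.9 -91.4 214.1] turn [ 0.01  0.04 -0.22] yaw 98.0 tcp [0.4629 0.1698 0.2421] w 0.0 grip 0.0 F [-0.6  0.   0.4] t 12.45 q7 1.27
```

View pics/s2.png

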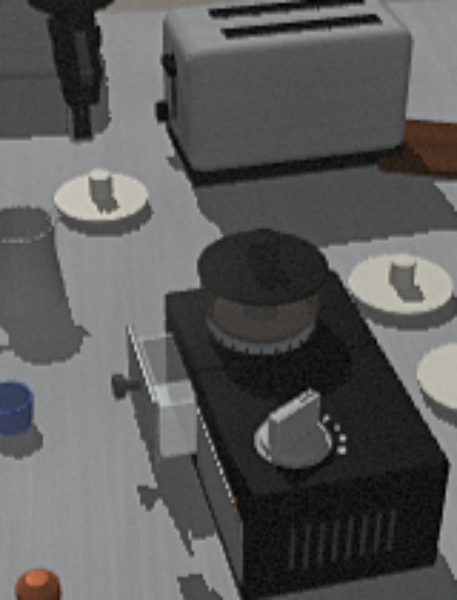

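The lid is seated level: its flange top is at 0.188, matching rim + 5 mm. The drawer's pull face is at about -0.149 in the grinder frame, so the drawer stands about 34 mm out.

>>> arm_command(commands=[[[8,-18,0],[0,0,0],-1],[[8,-18,0],[0,0,0],-1],[[8,-18,0],[0,0,0],-1],[[7,-18,0],[0,0,0],-1],[[7,-20,0],[0,0,0],-1]])

```text
clock: 12.95
ee_pos: [0.4381, 0.0728, 0.2419]
tcp_rot: [-0.07, 0.998, 0.0, 0.0]
contact_force: [0.6, -0.4, 0.3]
width: -0.0001
grasp_force: 0.0
```

>>> arm_command(commands=[[[0,0,43],[0,0,0],-1],[[0,0,43],[0,0,0],-1],[[0,0,43],[0,0,0],-1],[[0,0,43],[0,0,0],-1],[[0,0,42],[0,0,0],-1]])

```text
clock: 13.45
ee_pos: [0.4386, 0.0733, 0.0265]
tcp_rot: [-0.07, 0.998, 0.0, 0.001]
contact_force: [0.1, 0.4, -0.1]
width: 0.0003
grasp_force: 0.0
```

>>> arm_command(commands=[[[0,0,0],[0,0,0],-1],[[-8,0,0],[0,0,0],-1],[[-8,0,0],[0,0,0],-1],[[-6,0,0],[0,0,0],-1],[[-6,0,0],[0,0,0],-1]])

```text
clock: 13.95
ee_pos: [0.468, 0.0778, 0.0293]
tcp_rot: [-0.072, 0.997, 0.0, 0.002]
contact_force: [-2.3, -0.5, 1.2]
width: 0.0003
grasp_force: 0.6
```

>>> arm_command(commands=[[[-5,0,0],[0,0,0],-1],[[-5,0,0],[0,0,0],-1],[[-5,0,0],[0,0,0],-1],[[-5,0,0],[0,0,0],-1],[[-5,0,0],[0,0,0],-1]])

```text
clock: 14.45
ee_pos: [0.4909, 0.081, 0.0275]
tcp_rot: [-0.072, 0.997, 0.0, -0.0]
contact_force: [-1.6, -0.4, 1.5]
width: -0.0001
grasp_force: 0.9
```

```bash
cat >> h.py <<'E'
def drawer():
    c,s=np.cos(.143),np.sin(.143)
    for n in("scene","side"):
        q=viewer.get_image(n);W=world(q);ok=q["range_z"]>0
        g=W-[.637,.0247,0]; G=np.stack([c*g[...,0]+s*g[...,1],-s*g[...,0]+c*g[...,1],g[...,2]],-1)
        cl(G,.09,.115,(-.16,-.086,.0,.05),n+" plateR",ok);cl(G,.09,.115,(-.16,-.086,.11,.14),n+" plateL",ok)
    o=manip.observe()["ee_pos"]-[.637,.0247,0]; print("tcp in grinder",c*o[0]+s*o[1],-s*o[0]+c*o[1])
E
python3 -c "
from h import *
drawer(); delta([.5,.07,.028],98.2)"
```

```text
scene plateR 0
scene plateL 0
side plateR 50 rect [-0.0963  0.0352] [0.0333 0.0611] 41.8 med [-0.097  0.028  0.099] [-0.129  0.001  0.09 ] [-0.086  0.05   0.115]
side plateL 26 rect [-0.0942  0.1245] [0.0285 0.0152] 89.2 med [-0.097  0.125  0.099] [-0.102  0.11   0.091] [-0.086  0.139  0.114]
tcp in grinder -0.13581966415611127 0.07647942291332824
shift [ -6.7 -12.1  -0.5] turn [-0.    0.05  0.04] yaw 98.2 tcp [0.4917 0.081  0.0275] w 0.0003 grip 0.0 F [ 1.  -0.5 -0.3] t 14.55 q7 1.51
```

>>> arm_command(commands=[[[-3,0,0],[0,0,0],-1],[[-2,0,0],[0,0,0],-1],[[-1,0,0],[0,0,0],-1],[[-1,0,0],[0,0,0],-1],[[0,0,0],[0,0,0],-1]])

```text
clock: 15.05
ee_pos: [0.4977, 0.0819, 0.0275]
tcp_rot: [-0.072, 0.997, -0.0, -0.0]
contact_force: [-1.1, -0.4, -1.1]
width: 0.0001
grasp_force: 0.5
```

>>> arm_command(commands=[[[-1,0,0],[0,0,0],-1],[[-1,0,0],[0,0,0],-1],[[0,0,0],[0,0,0],-1],[[-1,0,0],[0,0,0],-1],[[0,0,0],[0,0,0],-1]])

```text
clock: 15.55
ee_pos: [0.5001, 0.0823, 0.0275]
tcp_rot: [-0.072, 0.997, -0.0, -0.001]
contact_force: [-4.1, -0.9, 2.2]
width: -0.0001
grasp_force: 1.9
```

>>> arm_command(commands=[[[-1,0,0],[0,0,0],-1],[[0,0,0],[0,0,0],-1],[[-1,0,0],[0,0,0],-1],[[0,0,0],[0,0,0],-1],[[0,0,0],[0,0,0],-1]])

```text
clock: 16.05
ee_pos: [0.5, 0.0823, 0.0274]
tcp_rot: [-0.072, 0.997, -0.0, -0.002]
contact_force: [-10.2, -1.1, 8.5]
width: -0.0
grasp_force: 5.2
```

```bash
python3 -c "
from h import *
drawer(); delta([.44,.07,.028],98.2)"
```

```text
scene plateR 0
scene plateL 0
side plateR 49 rect [-0.1027  0.0389] [0.035 0.066] 52.0 med [-0.088  0.029  0.1  ] [-0.14   0.005  0.091] [-0.086  0.049  0.115]
side plateL 27 rect [-0.0899  0.1243] [0.0252 0.0064] 88.9 med [-0.089  0.128  0.098] [-0.093  0.112  0.09 ] [-0.087  0.137  0.114]
tcp in grinder -0.1273788099956121 0.07651598859198086
shift [61.2 -3.5 -0.3] turn [-0.   -0.26  0.05] yaw 98.3 tcp [0.5    0.0823 0.0274] w -0.0003 grip 5.150557458400726 F [-10.4  -2.1   8.3] t 16.15 q7 1.51
```

The drawer is against its stop: the motion stalled at 10 N with the plate at -0.090, where home is -0.091. Next I'll back off and go above the dial.

>>> arm_command(commands=[[[10,0,0],[0,0,0],-1],[[30,0,0],[0,0,0],-1],[[0,0,-40],[0,0,0],-1],[[0,0,-45],[0,0,0],-1],[[0,0,-45],[0,0,0],-1]])

```text
clock: 16.65
ee_pos: [0.4631, 0.0769, 0.1593]
tcp_rot: [-0.072, 0.997, 0.0, 0.001]
contact_force: [1.4, 1.0, 0.8]
width: -0.0002
grasp_force: 0.0
```

>>> arm_command(commands=[[[0,0,-45],[0,0,0],1],[[0,0,0],[0,0,-8],1],[[0,0,0],[0,0,-8],1],[[0,0,0],[0,0,-8],1],[[0,0,0],[0,0,-6.3],1]])

```text
clock: 17.15
ee_pos: [0.4637, 0.0771, 0.2031]
tcp_rot: [-0.333, 0.943, -0.0, 0.001]
contact_force: [0.4, -0.5, 0.0]
width: 0.0722
grasp_force: 0.0
```

```bash
python3 -c "
from h import *
drawer(); delta([.619,-.069,.2],128.5)"
```

```text
scene plateR 0
scene plateL 0
side plateR 47 rect [-0.0897  0.0259] [0.0067 0.0465] 1.0 med [-0.089  0.028  0.099] [-0.093  0.003  0.09 ] [-0.086  0.049  0.114]
side plateL 28 rect [-0.09    0.1236] [0.0065 0.026 ] 0.3 med [-0.089  0.123  0.1  ] [-0.093  0.111  0.091] [-0.087  0.137  0.115]
tcp in grinder -0.1642229421465026 0.0765006134941936
shift [ -30.3 -211.1    3.2] turn [-0.05  0.11  0.13] yaw 128.6 tcp [0.4636 0.077  0.2029] w 0.0846 grip 0.0 F [-0.2 -0.4  0.4] t 17.25 q7 1.99
```

>>> arm_command(commands=[[[-6,-42,0],[0,0,0],1],[[-6,-42,0],[0,0,0],1],[[-6,-42,0],[0,0,0],1],[[-6,-42,0],[0,0,0],1],[[-6,-43,0],[0,0,0],1]])

```text
clock: 17.75
ee_pos: [0.6195, -0.0705, 0.2028]
tcp_rot: [-0.328, 0.945, -0.0, 0.001]
contact_force: [0.9, 0.5, 1.0]
width: 0.0854
grasp_force: 0.0
```

>>> arm_command(commands=[[[0,0,10],[0,0,0],1],[[0,0,10],[0,0,0],1],[[0,0,0],[0,0,0],1],[[0,0,0],[0,0,0],1],[[0,0,0],[0,0,0],1]])

```text
clock: 18.25
ee_pos: [0.618, -0.0684, 0.1833]
tcp_rot: [-0.33, 0.944, -0.0, 0.001]
contact_force: [0.2, 0.6, 0.8]
width: 0.0853
grasp_force: 0.0
```

```bash
python3 - <<'E'
from h import *
w=viewer.get_image("wrist");W=wpts(w);ok=w["range_z"]>0
cl(W,.150,.168,(.57,.67,-.12,-.02),"wing wrist",ok)
m=ok&(abs(W[...,2]-.133)<.003)&(np.hypot(W[...,0]-.619,W[...,1]+.069)<.04)
cl(W,.130,.136,(.57,.67,-.12,-.02),"skirt wrist",ok)
cv2.imwrite("pics/w3.png",w["color"]); delta([.619,-.069,.098],128.5)
E
```

```text
wing wrist 1612 rect [ 0.6189 -0.0684] [0.0503 0.0116] 38.7 med [ 0.616 -0.071  0.163] [ 0.597 -0.088  0.15 ] [ 0.641 -0.05   0.166]
skirt wrist 3424 rect [ 0.6185 -0.0691] [0.0523 0.0538] 38.9 med [ 0.617 -0.07   0.134] [ 0.592 -0.095  0.13 ] [ 0.646 -0.042  0.136]
shift [-0.4 -0.9 85.4] turn [-0.03  0.07  0.09] yaw 128.6 tcp [ 0.6181 -0.0686  0.1834] w 0.0855 grip 0.0 F [0.3 0.4 0.2] t 18.3 q7 2.34
```

View pics/w3.png

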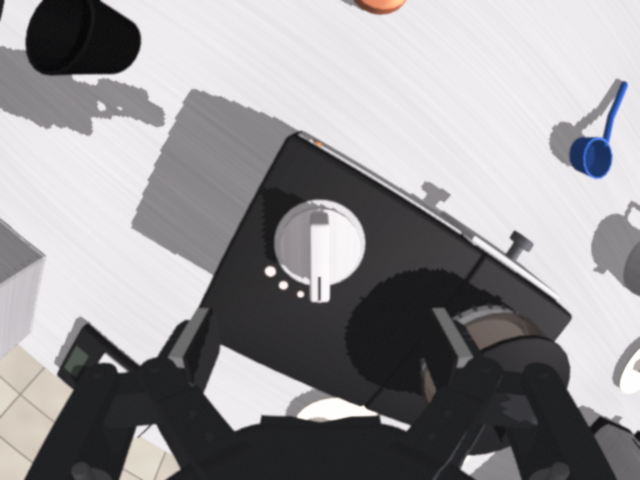

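The wing is at (318,250) in the wrist view. It is centred between the open fingers and parallel to them, and the drawer front is flush. Next I'll descend and grip.

>>> arm_command(commands=[[[0,-1,30],[0,0,0],1],[[0,0,25],[0,0,0],1],[[0,0,15],[0,0,0],1],[[0,0,10],[0,0,0],1],[[0,0,5],[0,0,0],1]], newtons=60)

```text
clock: 18.8
ee_pos: [0.6186, -0.0701, 0.0973]
tcp_rot: [-0.33, 0.944, 0.0, -0.0]
contact_force: [0.2, -0.2, 0.6]
width: 0.0855
grasp_force: 0.0
```

>>> arm_command(commands=[[[0,0,0],[0,0,0],-1],[[0,0,0],[0,0,0],-1],[[0,0,0],[0,0,0],-1],[[0,0,0],[0,0,0],-1],[[0,0,0],[0,0,0],-1]])

```text
clock: 19.3
ee_pos: [0.6185, -0.0698, 0.0981]
tcp_rot: [-0.33, 0.944, 0.0, 0.0]
contact_force: [-15.1, 17.4, 16.4]
width: 0.0122
grasp_force: 14.1
```

>>> arm_command(commands=[[[0,0,0],[0,0,0],-1],[[0,0,0],[0,0,0],-1],[[0,0,0],[0,0,0],-1],[[0,0,0],[0,0,0],-1],[[0,0,0],[0,0,0],-1]])

```text
clock: 19.8
ee_pos: [0.6181, -0.0692, 0.0982]
tcp_rot: [-0.33, 0.944, 0.001, -0.0]
contact_force: [-3.5, 2.3, 5.3]
width: 0.0109
grasp_force: 59.3
```

```bash
python3 -c "
from h import *
delta([.6188,-.069,.098],68.4); print(manip.observe()['moment'])"
```

```text
shift [-0.7 -0.3  0.2] turn [ 8.000e-02 -4.000e-02  6.018e+01] yaw 128.6 tcp [ 0.6181 -0.0692  0.0982] w 0.0109 grip 59.32410657405853 F [-3.5  2.3  5.3] t 19.8 q7 2.36
[ 0.41143238  0.85345086 -0.01166412]
```

>>> arm_command(commands=[[[0,0,0],[0,0,5],-1],[[0,0,0],[0,0,5],-1],[[0,0,0],[0,0,5],-1],[[0,0,0],[0,0,5],-1],[[0,0,0],[0,0,5],-1]])

```text
clock: 20.3
ee_pos: [0.6177, -0.0685, 0.0983]
tcp_rot: [-0.117, 0.993, 0.001, -0.001]
contact_force: [-4.9, 4.5, 8.1]
width: 0.0111
grasp_force: 59.6
```

>>> arm_command(commands=[[[0,0,0],[0,0,5],-1],[[0,0,0],[0,0,5],-1],[[0,0,0],[0,0,5],-1],[[0,0,0],[0,0,5],-1],[[0,0,0],[0,0,5],-1]])

```text
clock: 20.8
ee_pos: [0.6176, -0.0676, 0.0983]
tcp_rot: [0.101, 0.995, 0.001, -0.001]
contact_force: [-6.3, 5.7, 8.0]
width: 0.0111
grasp_force: 59.6
```

>>> arm_command(commands=[[[0,0,0],[0,0,5],-1],[[0,0,0],[0,0,4],-1],[[0,0,0],[0,0,1],-1],[[0,0,0],[0,0,0],-1],[[0,0,0],[0,0,0],-1]])

```text
clock: 21.3
ee_pos: [0.6177, -0.0673, 0.0983]
tcp_rot: [0.185, 0.983, 0.002, -0.001]
contact_force: [-5.8, 6.0, 8.4]
width: 0.011
grasp_force: 59.8
```

```bash
cat >> h.py <<'E'
def dial():
    w=viewer.get_image("wrist");W=wpts(w);cl(W,.150,.1645,(.57,.67,-.12,-.02),"wing",(w["range_z"]>0)&(w["color"].min(-1)>90))
    for n in("scene","side"):
        q=viewer.get_image(n);cl(world(q),.145,.166,(.57,.67,-.12,-.02),n,(q["range_z"]>0)&(q["color"].min(-1)>90))
    delta([.6188,-.069,.098],68.4); print(manip.observe()["moment"])
E
python3 -c "
from h import *
dial()
w=viewer.get_image('wrist'); cv2.imwrite('pics/w4.png',cv2.resize(w['color'][180:360,220:420],(660,594),interpolation=3))"
```

```text
wing 3942 rect [ 0.6165 -0.0702] [0.0351 0.0493] 45.7 med [ 0.61  -0.065  0.163] [ 0.594 -0.083  0.15 ] [ 0.644 -0.047  0.164]
scene 27 rect [ 0.6367 -0.0623] [0.0133 0.0385] 26.8 med [ 0.64  -0.071  0.156] [ 0.622 -0.083  0.145] [ 0.647 -0.048  0.163]
side 19 rect [ 0.6149 -0.0748] [0.0089 0.0472] 65.0 med [ 0.603 -0.074  0.157] [ 0.595 -0.083  0.146] [ 0.638 -0.061  0.164]
shift [-1.7 -1.2  0.3] turn [ 0.15 -0.17  0.27] yaw 68.7 tcp [ 0.6177 -0.0673  0.0983] w 0.011 grip 59.79136347770691 F [-6.2  7.   8.2] t 21.45 q7 1.45
[1.24172745 1.28571399 0.12525839]
```

View pics/w4.png

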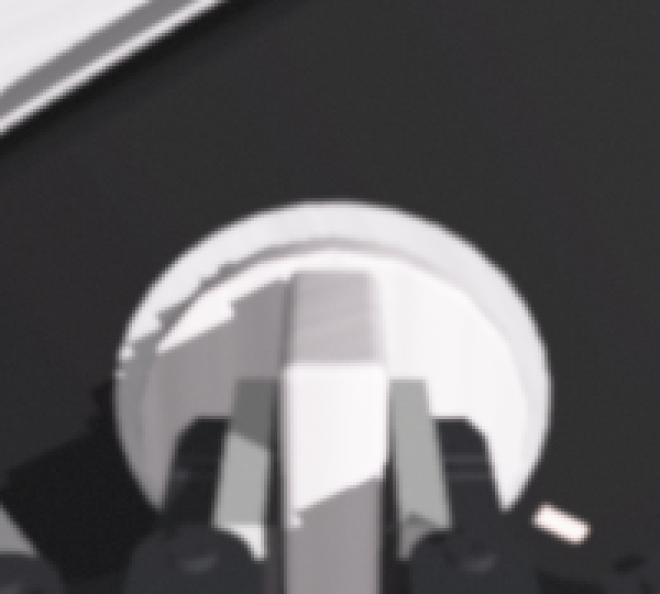

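The wing is held squarely between the pads. The tool has turned 59.9° and the third click is at 60.2°, so I'll go slightly further while staying short of the 63° stop.

>>> arm_command(commands=[[[0,0,0],[0,0,1],-1],[[0,0,0],[0,0,0.5],-1],[[0,0,0],[0,0,0],-1],[[0,0,0],[0,0,0],-1],[[0,0,0],[0,0,0],-1]])

```text
clock: 22.0
ee_pos: [0.6177, -0.0673, 0.0983]
tcp_rot: [0.198, 0.98, 0.002, -0.001]
contact_force: [-6.8, 6.7, 8.1]
width: 0.0109
grasp_force: 59.7
```

```bash
python3 - <<'E'
from h import *
w=viewer.get_image("wrist");W=wpts(w);g=w["color"].min(-1)
# wing's top edge lines: bright, at top height, ahead of the fingers
o=manip.observe();r=R.from_quat(o["tcp_rot"]);L=r.inv().apply((W-o["ee_pos"]).reshape(-1,3)).reshape(W.shape)
m=(w["range_z"]>0)&(abs(W[...,2]-.163)<.002)&(abs(L[...,1])<.0085)&(L[...,0]>.008)&(L[...,0]<.03)
p=L[m]; b=[(x,p[abs(p[:,0]-x)<.001,1]) for x in np.arange(.012,.025,.002)]
b=[(x,np.percentile(q,3),np.percentile(q,97)) for x,q in b if len(q)>10]; b=np.array(b); print(b.round(4)); print("wing angle in tool deg",np.degrees(np.arctan(np.polyfit(b[:,0],(b[:,1]+b[:,2])/2,1)[0])))
drawer()
for n in("scene","side"):
    q=viewer.get_image(n); cl(world(q),.180,.197,(.5,.75,-.02,.2),n+" flange",q["range_z"]>0)
delta([.6188,-.069,.098],68.4); print(np.mean([manip.observe()["moment"]],0))
E
```

```text
[[ 0.012  -0.008   0.0075]
 [ 0.014  -0.0062  0.0054]
 [ 0.016  -0.0058  0.0054]
 [ 0.018  -0.0061  0.0054]
 [ 0.02   -0.0057  0.0053]
 [ 0.022  -0.0057  0.0053]
 [ 0.024  -0.0048  0.0046]]
wing angle in tool deg 0.8418592607362941
scene plateR 0
scene plateL 0
side plateR 45 rect [-0.0895  0.0263] [0.0068 0.0437] 1.0 med [-0.089  0.028  0.1  ] [-0.093  0.005  0.09 ] [-0.086  0.048  0.115]
side plateL 25 rect [-0.0898  0.1241] [0.0066 0.0277] 0.1 med [-0.09   0.127  0.1  ] [-0.093  0.11   0.093] [-0.086  0.138  0.114]
tcp in grinder -0.032183179301810874 -0.08828874489981109
scene flange 1470 rect [0.6168 0.0977] [0.1161 0.1133] 19.7 med [0.623 0.102 0.188] [0.557 0.041 0.182] [0.675 0.155 0.197]
side flange 354 rect [0.58   0.0999] [0.1139 0.044 ] 84.5 med [0.584 0.096 0.188] [0.557 0.042 0.18 ] [0.606 0.155 0.191]
shift [-1.7 -1.2  0.2] turn [ 0.15 -0.18 -1.22] yaw 67.2 tcp [ 0.6177 -0.0673  0.0982] w 0.0107 grip 59.72437620162964 F [-6.6  7.1  8.5] t 22.25 q7 1.43
[1.22317843 1.27570896 0.1178325 ]
```

```bash
python3 -c "
from h import *
print(ticket.sign_off())"
```

```text
the job is handed in; nothing more can be done
None
```

I handed the job in at about 22 s: the lid is seated level in the hopper, the drawer is fully home, and the fingers are holding the dial at the third click (about 1.07 rad, stop at 1.10).

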